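# Align the quarter-turn fastener and hold the logger panel down on its seal

## Robot

A 7-joint arm with a two-finger parallel gripper is mounted at the origin on the work surface. World frame = base frame: x ahead of the robot, y to its left, z up, the work surface at z = 0. Lengths are in m, angles in rad, forces in N, time in s.
With the tool pointing down it reaches from about 0.4 to 0.875 m from the base axis. Payload 19.3 kg.
Tool frame: the origin (TCP) lies midway between the tips of the shut fingers; the grasp point (between the pads) lies 19 mm behind it; z points along the fingers, y is the direction in which the jaws open and shut (so a half turn about z gives the same grasp; the last joint's range is limited). The gripper opens to 85 mm and grips with 20 to 120 N. Pads are 22 mm wide; open, the fingers measure 114 mm over their backs; the gripper's body (76 mm by 85 mm) begins 54 mm behind the grasp point. The pads swing forward as they close: fully open they stand 13 mm farther back than shut.
Start: joints at [-1.384, 0.521, -0.036, 1.599, 0.021, 1.021, -0.113], TCP at [0.159, 0.604, 0.231] pointing down, gripper open.
Joint ranges: [-2.91, 2.91], [-0.3, 2.13], [-1.5, 1.42], [0.17, 2.43], [-1.26, 4.41], [0.16, 1.93], [-2.52, 2.52]. Speed limits (rad/s): [1.89, 1.89, 2.39, 2.39, 3.01, 3.01, 3.01].

## Interface

Orientations are given as [roll, pitch, yaw] about the fixed x, y, z axes, in that order (R = Rz(yaw) Ry(pitch) Rx(roll)).
In Python, from workcell import bot gives the robot as it stands.
- The arm moves only by the tool servo_tool, never from a script. Its argument "plan" is a list of rows, each a list of 5 numbers: the shift along the world's x, y, z in mm, then the turn about the world's z in rad, then the gripper's target within -1 to 1 (shut at 1, half-way at 0, fully open at -1). In form: [[tx, ty, tz, yaw, jaw], ...]. A call has exactly 10 rows; each row is the pose to reach, as a shift and turn from the pose commanded when the call began; what a row does not reach only later rows make up. A row lasts 1/12 s, in which the tool goes at most 41.7 mm and 7.16 degrees, less where a joint would pass 70% of its speed; a pose out of reach is approached as far as the arm can. A call with a gripper value outside its range is refused whole. The fingers move at their own pace and stop on an object; "squeeze" is the grip in N (left out, the last holds). Time passes only in rows, so rows that repeat a pose let the fingers close, or fill a call up. It gives the time, the measured TCP pose, the force and the opening at its end, in the units of the state.
- bot.observe(): the state, without advancing time (a new reading comes with each control period).
- bot.grab_frame(name): name is "scene" or "top" or "wrist"; returns the picture (420x560x3 uint8, blue, green, red); there is no depth.
- bot.calibration(name): a dict with "fx", "fy", "cx", "cy" (pixels), "T" (4x4, takes a point from camera to world coordinates). Camera axes: x right, y down, z forward; pixel columns grow to the right and rows downward; lengths in m; the calibration is good to about 2 mm. A picture is of the moment at which its call begins: read the wrist's pose just before it. calibration takes no time and is no camera call; for the wrist camera it gives the pose at the moment of the call.
- bot.job_done(): hands the job in, once; it reports no verdict.
The state is a dict: "clock": time; "qpos": joint angles; "qd": joint speeds; "joint_efforts": joint torques, N m; "position": TCP position; "tool_rot": TCP orientation; "force": force on the tool from outside, world axes, zero at the start; "moment": the same for the moment, N m; "grip_width": finger opening in m.
Only numpy, scipy, OpenCV 4.12 (cv2) and the standard library are available. Lean on these libraries where they do the work, as an engineer would, in place of code of your own. Each camera call takes 0.05 s, during which the arm holds its last target.

## Task

On the water-logger case, turn the quarter-turn fastener by its wing until it lies along the slot in the metal panel. Then press the panel down with the fingertips until it is flush with the case's rim, gently, never pressing on the panel with more than 25 N, and finish while still holding it pressed flush with the fastener aligned. Leave the other things on the bench where they are.

Things in the scene. Friction and masses are not known exactly. Their poses are not given: they have to be found in the camera images.
- case: grey logger case fixed to the bench, 170 mm (its x) x 250 mm (its y) x 60 mm tall; origin under its centre, z up. A 126 x 186 mm recess in its top, inside a rim 22 mm (x sides) and 32 mm (y sides) wide, holds the panel. Rim top 60 mm above the origin.
- panel: bare aluminium panel 122 mm (x) x 182 mm (y) x 6 mm in the recess, parallel to the case; origin at the centre of its underside. On its seal it stands 10 mm proud of the rim (top 70 mm above the bench); flush, its top is at 60 mm. It only moves straight down. An oblong slot, 44 mm along the case's x and 18 mm along y, is cut through it 48 mm from its centre towards -y; the fastener stands in this slot.
- panel_travel (a joint): how far the panel is pressed down, m: 0 as it rests on its seal, 0.010 flush (a hard stop). The seal is a spring: about 4.5 N starts the panel, rising by 0.8 N per mm to about 12.5 N at flush; let go, it rises again. While the fastener lies across the slot the panel stops after 2 mm.
- fastener (a joint): angle of the fastener, rad, counter-clockwise from above: 0 when its wing lies along the slot (along the case's x), about 1.57 when across it. It starts somewhere across the slot, so it must be turned clockwise; it runs from -0.4 to 1.62, stays where it is left (friction about 0.06 N m) and has no stop or click at 0. More than about 0.17 off, its steel shoulder under the panel blocks the panel.
- wing (a point): grip point on the fastener's axis, 100 mm above the bench; its x axis runs along the wing and turns with it, z up. The wing is a black upright blade 28 mm long, 9 mm thick, from 76 to 112 mm above the bench, and does not go down with the panel.
- press_spot (a point): middle of the plain half of the panel, on its top face, 46 mm from the panel's centre towards +y (94 mm from the fastener's axis); axes as the case's. A good place to press; moves down with the panel.
- tub: clear open plastic tub, 110 x 150 x 85 mm; bystander, origin under its centre
- jar: glass sample jar, 56 mm across, 75 mm tall, behind the case; bystander, origin under its centre
- weight: steel calibration weight with a small knob, 32 mm across, 48 mm tall, behind the case; bystander, origin under its centre
- tape: paper tape roll lying flat, 84 mm across, 20 mm tall; bystander, origin under its centre
- mouse: black computer mouse, 100 x 60 x 32 mm; bystander, origin under its centre
- driver: screwdriver lying beside the case on the side of the fastener, 200 mm long, 26 mm thick; bystander, origin under its middle
- cup: white open cup, 68 mm across the rim, 80 mm tall; bystander, origin under its centre

How it is judged:
By the outcome, as a careful person would: the job done as asked, in the order asked, and still so for the second after the job is handed in, while the arm keeps its last pose, push and grip.
It also fails if it takes over 54 s, if anything falls off the work surface, if the arm or the gripper's body presses on something with over 40 N, if the wrist force passes 120 N, or if a joint passes its speed limit or range.

## Working session

There is one attempt and no reset: what is moved stays moved. The work goes in short steps, Python scripts to look and compute and a tool call to move; the robot and the scene stay as the last step left them, time stands still between calls to the robot, and variables do not carry over. Pictures are saved under pics/ and viewed, and the job is handed in when it is done.

Besides the shell and the picture viewer there is one more tool, called as name([rows], argument=value, ...), one row to a line, values as JSON. servo_tool: Moves the arm, as the interface text tells. Its arguments: {"type":"object","properties":{"plan":{"type":"array","items":{"type":"array","items":{"type":"number"}}},"squeeze":{"type":"number"}},"required":["plan"]}

```bash
mkdir -p pics
python3 - <<'E'
from workcell import bot
import cv2
for n in ["scene","top","wrist"]:
    c=bot.calibration(n); im=bot.grab_frame(n); cv2.imwrite(f"pics/{n}0.png",im)
    print(n,c["fx"],c["fy"],c["cx"],c["cy"]);print(c["T"].round(4) if hasattr(c["T"],'round') else c["T"])
s=bot.observe();print(s)
E
```

```text
scene 430.98238507071534 430.98238507071534 272.84524078482286 213.4035224135404
[[-0.1494  0.6837 -0.7143  1.3633]
 [ 0.9886  0.0884 -0.1222  0.1075]
 [-0.0204 -0.7243 -0.6891  0.8912]
 [ 0.      0.      0.      1.    ]]
top 521.8601967009847 521.8601967009847 270.16535818173753 212.2420911574212
[[-0.0185 -0.9884  0.151   0.2796]
 [-0.9997  0.0211  0.0159 -0.0379]
 [-0.0189 -0.1506 -0.9884  1.7926]
 [ 0.      0.      0.      1.    ]]
wrist 355.4264788320337 355.4264788320337 277.132063366745 215.21091579474202
[[ 0.255   0.9245  0.2833  0.0869]
 [ 0.9669 -0.2431 -0.077   0.6249]
 [-0.0024  0.2935 -0.9559  0.373 ]
 [ 0.      0.      0.      1.    ]]
{'clock': 0.15, 'qpos': array([-1.38419331,  0.52189956, -0.03632418,  1.59986786,  0.02121938,
        1.02110348, -0.11278435]), 'qd': array([ 0.00111079, -0.00132574, -0.0007773 , -0.00227981,  0.00096956,
       -0.00032803, -0.00027689]), 'joint_efforts': array([ 1.70646414e-03, -9.27385283e+01,  1.98066473e+00, -3.70053613e+01,
        1.80496339e-02,  6.42595551e-03, -2.21226293e-05]), 'position': array([0.15871486, 0.60424872, 0.23084729]), 'tool_rot': array([-3.14070332e+00,  7.81446121e-05,  2.88480015e+00]), 'force': array([ 0.16689029, -0.31190187,  0.03951994]), 'moment': array([-0.00740346, -0.00448322,  0.03577052]), 'grip_width': 0.08557162615865058}
```

View pics/scene0.png

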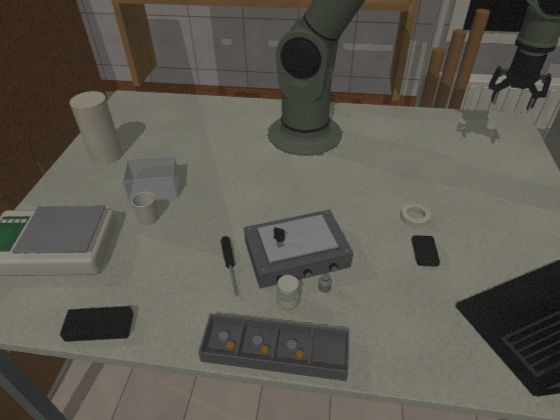

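View pics/top0.png

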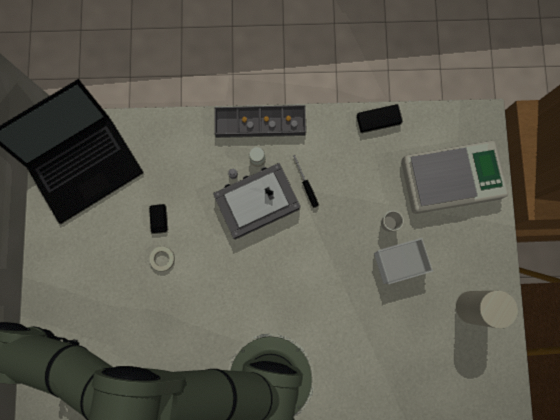

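View pics/wrist0.png

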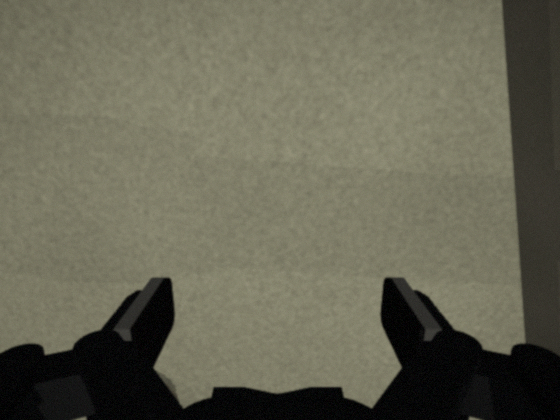

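The scene shows the case at about (298,246) with the wing at (279,236). In the top view the case is at (257,202) and the wing at (269,192). I'll zoom in on both.

Run:
```python
import cv2
a=cv2.imread("pics/top0.png")[140:250,200:330]; cv2.imwrite("pics/topz.png",cv2.resize(a,None,fx=5,fy=5,interpolation=cv2.INTER_CUBIC))
a=cv2.imread("pics/scene0.png")[200:320,210:370]; cv2.imwrite("pics/scenez.png",cv2.resize(a,None,fx=5,fy=5,interpolation=cv2.INTER_CUBIC))
```

```text
(no output)
```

View pics/topz.png

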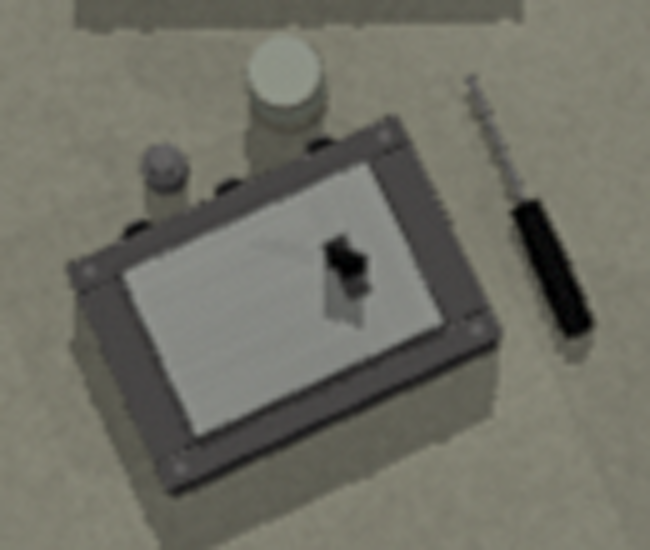

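View pics/scenez.png

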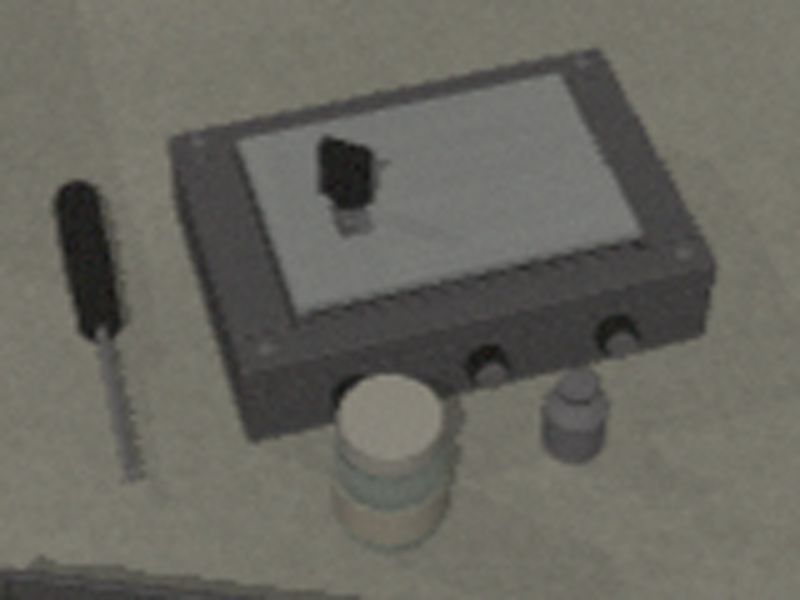

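```bash
cat > h.py <<'E'
import numpy as np, cv2
from scipy.optimize import least_squares
def ray(c,u,v,z):
    T=np.array(c["T"]); d=T[:3,:3]@np.array([(u-c["cx"])/c["fx"],(v-c["cy"])/c["fy"],1]); o=T[:3,3]
    return o+d*(z-o[2])/d[2]
def proj(c,P):
    T=np.array(c["T"]); q=(np.asarray(P)-T[:3,3])@T[:3,:3]
    return np.stack([c["fx"]*q[:,0]/q[:,2]+c["cx"],c["fy"]*q[:,1]/q[:,2]+c["cy"]],1)
def rot(a): return np.array([[np.cos(a),-np.sin(a)],[np.sin(a),np.cos(a)]])
def fit(P,L):  # world xy pts P to local L
    f=lambda p:(L@rot(p[2]).T+p[:2]-P).ravel()
    r=least_squares(f,[*P.mean(0),0.4],loss='soft_l1',f_scale=0.003); return r.x,r.fun.reshape(-1,2) if r.fun.size==P.size else f(r.x)
E
python3 - <<'E'
from workcell import bot
from h import *
z=lambda p,o:((p[0]+.5)/5-.5+o[0],(p[1]+.5)/5-.5+o[1])
L=np.array([[.061,.091],[.061,-.091],[-.061,-.091],[-.061,.091]])
for n,o,pc,w in [("top",(200,140),[(123,272),(368,163),(442,323),(196,437)],(347,258)),("scene",(210,200),[(645,238),(298,313),(238,142),(562,73)],(346,160))]:
    c=bot.calibration(n); P=np.array([ray(c,*z(p,o),.07)[:2] for p in pc])
    x,r=fit(P,L); print(n,x.round(4),np.round(r,4).tolist())
    print("wing pred",rot(x[2])@[0,-.048]+x[:2],"press",rot(x[2])@[0,.046]+x[:2],"wing seen z.1",ray(c,*z(w,o),.105))
E
```

```text
top [0.5878 0.0362 0.409 ] [[-0.0005, 0.0008], [0.0007, -0.0], [-0.0006, -0.0011], [0.0004, 0.0004]]
wing pred [ 0.606919   -0.00785054] press [0.5695399  0.07839795] wing seen z.1 [ 0.6075191  -0.00827271  0.105     ]
scene [0.5931 0.0378 0.4144] [[-0.0018, -0.0009], [-0.0008, -0.0001], [0.0003, 0.001], [0.0026, -0.0]]
wing pred [ 0.61239285 -0.00616898] press [0.57454525 0.07987496] wing seen z.1 [ 0.61266645 -0.00691329  0.105     ]
```

servo_tool([
  [10,-14,5,-0.02,-1],
  [32,-42,10,-0.06,-1],
  [55,-75,15,-0.1,-1],
  [78,-107,20,-0.15,-1],
  [102,-139,25,-0.2,-1],
  [126,-171,30,-0.25,-1],
  [150,-203,30,-0.3,-1],
  [174,-236,30,-0.35,-1],
  [198,-268,30,-0.4,-1],
  [222,-300,30,-0.45,-1],
])

```text
clock: 0.98
position: [0.3815, 0.3027, 0.2614]
tool_rot: [3.141, -0.0, 2.432]
force: [0.5, 0.5, 0.3]
grip_width: 0.0856
```

```bash
python3 -c "
from workcell import bot
s=bot.observe();print(s['qpos'].round(3),s['position'],s['tool_rot'])"
```

```text
[-0.93   0.268  0.169  1.925 -0.055  0.953  0.126] [0.38147258 0.30268506 0.2614278 ] [ 3.14134404e+00 -1.58434611e-04  2.43234328e+00]
```

servo_tool([
  [24,-32,0,-0.05,-1],
  [48,-64,0,-0.1,-1],
  [72,-97,0,-0.15,-1],
  [96,-130,0,-0.2,-1],
  [120,-163,0,-0.25,-1],
  [144,-196,0,-0.3,-1],
  [168,-229,0,-0.35,-1],
  [192,-262,0,-0.4,-1],
  [213,-291,0,-0.43,-1],
  [228,-310,0,-0.45,-1],
])

```text
clock: 1.82
position: [0.6099, -0.0092, 0.2611]
tool_rot: [-3.141, 0.001, 1.98]
force: [0.6, 0.5, 0.5]
grip_width: 0.0855
```

Run:
```python
from workcell import bot
import cv2
c=bot.calibration("wrist");im=bot.grab_frame("wrist");cv2.imwrite("pics/w1.png",im)
s=bot.observe();print(s['qpos'].round(3),s['position'],s['tool_rot'],s['qd'].round(3))
import pickle;pickle.dump(bot.calibration("wrist"),open("w1.pkl","wb"))
```

```text
[-0.342  0.498  0.389  1.62  -0.205  1.064  0.51 ] [ 0.61137343 -0.01225319  0.26098859] [-3.14106078e+00  2.96822362e-03  1.97664123e+00] [-0.054 -0.038 -0.017  0.067  0.026 -0.034 -0.051]
```

View pics/w1.png

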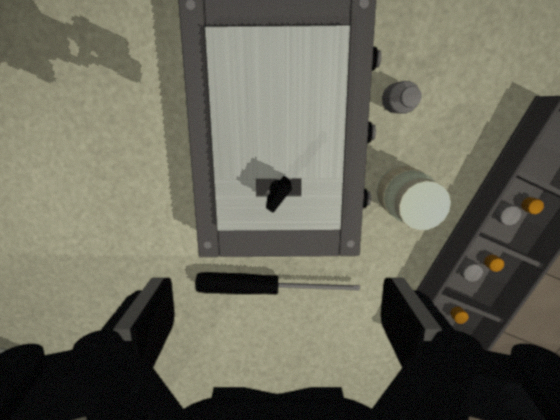

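The wrist view shows the panel at (205–350, 25–232). The wing, at (278,194), is tilted across the slot. The arm was still settling, so I'll take the picture again.

Run:
```python
from workcell import bot
import cv2,pickle
s=bot.observe();c=bot.calibration("wrist");im=bot.grab_frame("wrist");cv2.imwrite("pics/w2.png",im)
s2=bot.observe();print(s['position'],s2['position'],s['tool_rot'],s2['tool_rot'])
pickle.dump(c,open("w2.pkl","wb"))
cv2.imwrite("pics/w2z.png",cv2.resize(im[150:250,200:360],None,fx=5,fy=5,interpolation=cv2.INTER_CUBIC))
cv2.imwrite("pics/w2y.png",cv2.resize(im[0:260,170:390],None,fx=2.3,fy=2.3,interpolation=cv2.INTER_CUBIC))
```

```text
[ 0.61137343 -0.01225319  0.26098859] [ 0.61003889 -0.00974473  0.26075663] [-3.14106078e+00  2.96822362e-03  1.97664123e+00] [-3.14066674e+00  1.88388494e-03  1.97905987e+00]
```

View pics/w2z.png

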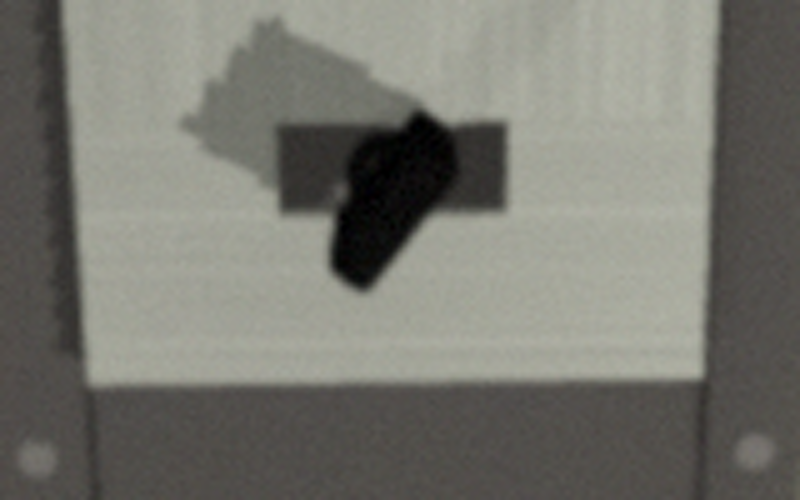

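View pics/w2y.png

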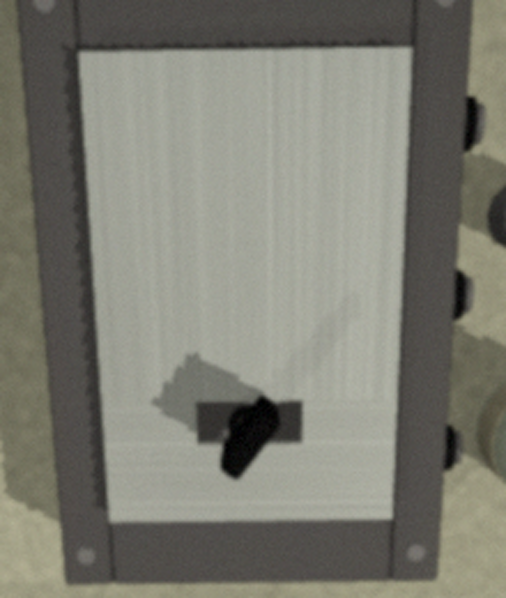

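```bash
cat > fitw.py <<'E'
import pickle,sys
from h import *
from scipy.optimize import minimize
def wingfit(im,c,xy0,a0,thr=45,zr=(.076,.112),show=None):
    u0=proj(c,[[*xy0,.1]])[0].astype(int)
    x0,y0=max(u0[0]-45,0),max(u0[1]-45,0)
    g=cv2.cvtColor(im,cv2.COLOR_BGR2GRAY)[y0:y0+90,x0:x0+90]
    S=6
    m=(cv2.resize(g,None,fx=S,fy=S,interpolation=cv2.INTER_CUBIC)<thr)
    n,lab,st,_=cv2.connectedComponentsWithStats(m.astype(np.uint8))
    def render(p):
        L=np.array([[i*.014,j*.0045] for i in(-1,1) for j in(-1,1)])@rot(p[2]).T+p[:2]
        P=np.array([[*l,z] for l in L for z in zr])
        q=(proj(c,P)-[x0,y0]+.5)*S-.5
        r=np.zeros(m.shape,np.uint8); cv2.fillConvexPoly(r,cv2.convexHull(q.astype(np.float32)).astype(np.int32),1); return r>0
    r0=render([*xy0,a0]); ids=lab[cv2.dilate(r0.astype(np.uint8),np.ones((61,61)))>0]
    ids=ids[ids>0]; k=np.bincount(ids).argmax(); m=lab==k
    best=None
    for a in np.arange(a0-.8,a0+.81,.2):
        f=lambda p:1-(render(p)&m).sum()/(render(p)|m).sum()
        r=minimize(f,[*xy0,a],method='Nelder-Mead',options=dict(initial_simplex=[[*xy0,a],[xy0[0]+.006,xy0[1],a],[xy0[0],xy0[1]+.006,a],[*xy0,a+.15]]))
        if best is None or r.fun<best.fun: best=r
    if show:
        o=np.zeros(m.shape+(3,),np.uint8);o[...,2]=m*255;o[...,1]=render(best.x)*255;cv2.imwrite(show,o)
    return best.x,1-best.fun
E
python3 - <<'E'
from fitw import *
im=cv2.imread("pics/w2.png");c=pickle.load(open("w2.pkl","rb"))
z=lambda p:((p[0]+.5)/2.3-.5+170,(p[1]+.5)/2.3-.5)
L=np.array([[.061,.091],[.061,-.091],[-.061,-.091],[-.061,.091]])
P=np.array([ray(c,*z(p),.07)[:2] for p in [(413,47),(394,518),(109,522),(79,49)]])
x,r=fit(P,L);print(x,np.round(r,4).tolist());w=rot(x[2])@[0,-.048]+x[:2];print("wing",w,"press",rot(x[2])@[0,.046]+x[:2])
z=lambda p:((p[0]+.5)/5-.5+200,(p[1]+.5)/5-.5+150)
for p in [(278,124),(507,124),(507,212),(277,212)]: print("slot",rot(x[2]).T@(ray(c,*z(p),.07)[:2]-x[:2]))
for t in(35,45,55):
  p,s=wingfit(im,c,w,x[2]+1.0,t,show=f"pics/fit{t}.png");print(t,p,s,"rel",p[2]-x[2])
E
```

```text
[0.59189205 0.03679597 0.41673062] [[-0.0, 0.0005], [-0.0003, -0.0004], [0.0002, 0.0003], [0.0001, -0.0003]]
wing [ 0.61132116 -0.00709605] press [0.57327249 0.07885916]
slot [-0.02196117 -0.03920152]
slot [ 0.02142431 -0.03970322]
slot [ 0.02156437 -0.05681934]
slot [-0.02266897 -0.05631035]
35 [ 0.60998667 -0.00656145  1.30410382] 0.7706921809192455 rel 0.8873732002958568
45 [ 0.61038996 -0.00618548  1.28900571] 0.7802149009857029 rel 0.8722750934528185
55 [ 0.6122009  -0.00125475  0.62441027] 0.6037828694448716 rel 0.20767964938843403
```

View pics/fit45.png

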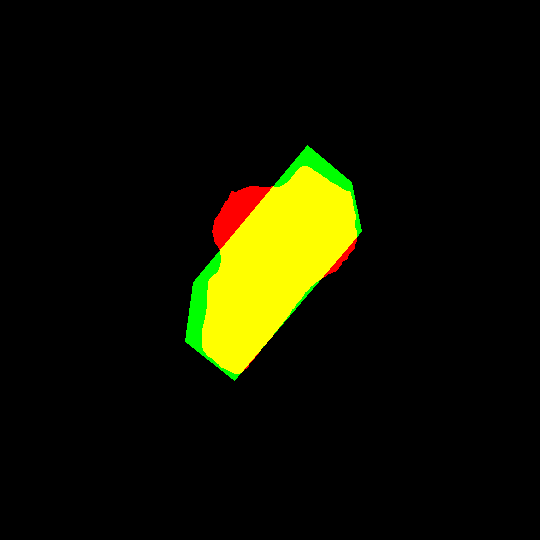

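servo_tool([
  [1,0,-10,-0.1,-0.5],
  [1.5,-0.5,-20,-0.2,-0.5],
  [1.5,-0.5,-35,-0.31,-0.5],
  [1.5,-0.5,-50,-0.42,-0.5],
  [1.5,-0.5,-65,-0.53,-0.5],
  [1.5,-0.5,-75,-0.62,-0.5],
  [1.5,-0.5,-80,-0.69,-0.5],
  [1.5,-0.5,-80,-0.69,-0.5],
  [1.5,-0.5,-80,-0.69,-0.5],
  [1.5,-0.5,-80,-0.69,-0.5],
])

```text
clock: 2.75
position: [0.6103, -0.0057, 0.1817]
tool_rot: [3.141, -0.0, 1.298]
force: [0.1, 0.1, 0.4]
grip_width: 0.0641
```

Run:
```python
from workcell import bot
from fitw import *
s=bot.observe();c=bot.calibration("wrist");im=bot.grab_frame("wrist");cv2.imwrite("pics/w3.png",im)
pickle.dump(c,open("w3.pkl","wb"));print(s['position'],s['tool_rot'],s['grip_width'])
for t in(35,45):
  p,sc=wingfit(im,c,(.6105,-.0065),1.29,t,show=f"pics/fitb{t}.png");print(t,p,sc)
```

```text
[ 0.61033326 -0.0057398   0.18171198] [ 3.14128139e+00 -2.44110858e-04  1.29776889e+00] 0.06408360071326843
35 [ 0.610979   -0.00578265  1.29331841] 0.7220586431112747
45 [ 0.61100714 -0.00570363  1.33931496] 0.7273407791118963
```

View pics/w3.png

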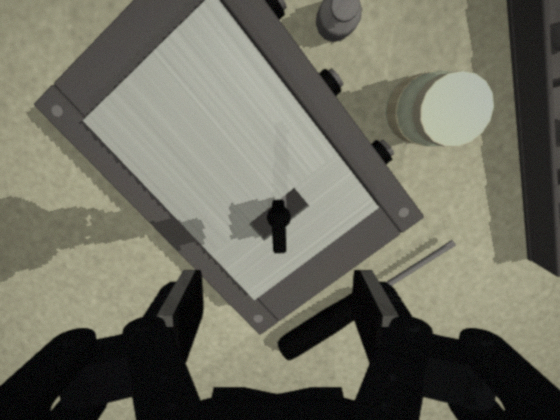

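The wing, at (279,225), is upright in the image. It is centred between the fingers and lined up with the tool. I'll go down and grip it.

servo_tool([
  [0.5,0,-20,0,-0.5],
  [0.5,0,-40,0,-0.5],
  [0.5,0,-60,0,-0.5],
  [0.5,0,-78,0,-0.5],
  [0.5,0,-90,0,-0.5],
  [0.5,0,-95,0,-0.5],
  [0.5,0,-95,0,-0.5],
  [0.5,0,-95,0,0.2],
  [0.5,0,-95,0,0.6],
  [0.5,0,-95,0,1],
], squeeze=30)

```text
clock: 3.63
position: [0.6113, -0.006, 0.0873]
tool_rot: [3.14, -0.001, 1.295]
force: [-0.4, 0.0, 0.1]
grip_width: 0.0284
```

servo_tool([
  [0,0,0,0,1],
  [0,0,0,0,1],
  [0,0,0,0,1],
  [0,0,0,0,1],
  [0,0,0,0,1],
  [0,0,0,0,1],
  [0,0,0,0,1],
  [0,0,0,0,1],
  [0,0,0,0,1],
  [0,0,0,0,1],
])

```text
clock: 4.47
position: [0.6113, -0.0061, 0.0869]
tool_rot: [3.14, -0.0, 1.295]
force: [0.6, 0.2, 7.5]
grip_width: 0.0084
```

Run:
```python
from workcell import bot
import cv2
s=bot.observe();print(s)
cv2.imwrite("pics/w4.png",bot.grab_frame("wrist"))
```

```text
{'clock': 4.4667, 'qpos': array([-0.3830797 ,  0.73399854,  0.44752186,  1.76552695, -0.44314017,
        0.74229234,  0.01936203]), 'qd': array([-1.02040311e-03, -1.25377446e-04, -1.89302307e-03,  4.05540258e-06,
        2.42671882e-04,  5.32938681e-04, -1.35515400e-03]), 'joint_efforts': array([-1.68891787e-01, -9.18689132e+01,  1.45477098e+01, -2.46055824e+01,
       -3.77945951e-02,  1.27839809e-01, -1.04655823e-02]), 'position': array([ 0.61129384, -0.00608371,  0.0869189 ]), 'tool_rot': array([ 3.14043334e+00, -3.60195647e-04,  1.29477833e+00]), 'force': array([0.57335084, 0.18125432, 7.454076  ]), 'moment': array([-0.05797472, -0.04976794,  0.00562941]), 'grip_width': 0.008398630702421084}
```

View pics/w4.png

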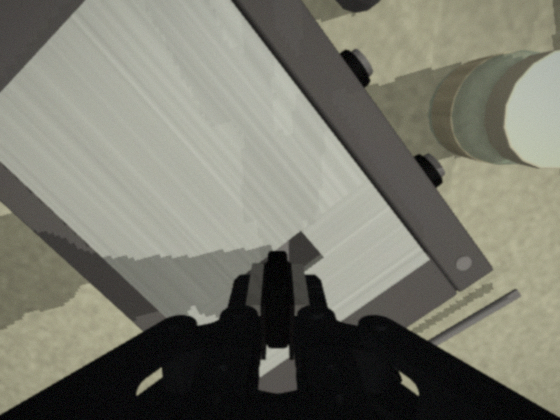

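The wing is gripped (8.4 mm opening). I'll turn clockwise to a tool yaw of about 0.415.

servo_tool([
  [0,0,0,-0.05,1],
  [0,0,0,-0.14,1],
  [0,0,0,-0.24,1],
  [0,0,0,-0.34,1],
  [0,0,0,-0.44,1],
  [0,0,0,-0.54,1],
  [0,0,0,-0.64,1],
  [0,0,0,-0.74,1],
  [0,0,0,-0.82,1],
  [0,0,0,-0.88,1],
])

```text
clock: 5.35
position: [0.6125, -0.0072, 0.087]
tool_rot: [3.138, -0.003, 0.41]
force: [10.0, -6.2, -3.8]
grip_width: 0.0084
```

servo_tool([
  [0,0,0,0,1],
  [0,0,0,0,1],
  [0,0,0,0,1],
  [0,0,0,0,1],
  [0,0,0,0,1],
  [0,0,0,0,0.5],
  [0,0,0,0,0.2],
  [0,0,0,0,0],
  [0,0,0,0,-0.2],
  [0,0,0,0,-0.4],
])

```text
clock: 6.18
position: [0.6106, -0.0059, 0.0863]
tool_rot: [-3.141, 0.0, 0.415]
force: [-0.0, 0.0, -0.3]
grip_width: 0.0593
```

servo_tool([
  [0,0,0,0,-0.5],
  [0,0,0,0,-0.5],
  [0,0,10,0,-0.5],
  [0,0,25,0,-0.5],
  [0,0,45,0,-0.5],
  [0,0,65,0,-0.5],
  [0,0,85,0,-0.5],
  [0,0,95,0,-0.5],
  [0,0,95,0,-0.5],
  [0,0,95,0,-0.5],
])

```text
clock: 7.02
position: [0.6108, -0.0058, 0.1815]
tool_rot: [-3.141, -0.001, 0.415]
force: [-0.2, 0.6, -0.4]
grip_width: 0.064
```

Run:
```python
from workcell import bot
from fitw import *
s=bot.observe();c=bot.calibration("wrist");im=bot.grab_frame("wrist");cv2.imwrite("pics/w5.png",im)
pickle.dump(c,open("w5.pkl","wb"));print(s['position'],s['tool_rot'],s['grip_width'],s['force'])
for t in(35,45):
  p,sc=wingfit(im,c,(.611,-.006),.42,t,show=f"pics/fitc{t}.png");print(t,p,sc)
```

```text
[ 0.6107958  -0.00576485  0.18145292] [-3.14140203e+00 -6.60209560e-04  4.15016737e-01] 0.06397499482097235 [-0.18784286  0.55052049 -0.40627715]
35 [ 0.61264297 -0.0064582   0.4135485 ] 0.7583433484330221
45 [ 0.61244857 -0.00681186  0.36139877] 0.7689209749112497
```

View pics/w5.png

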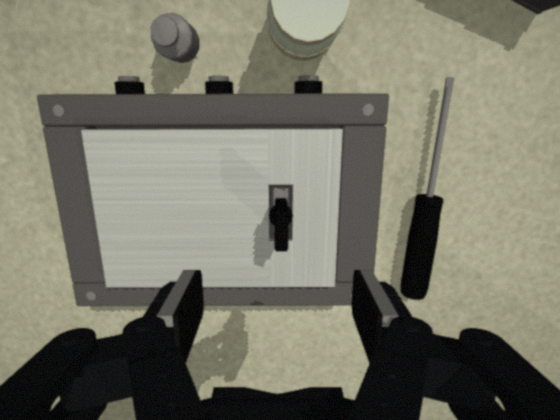

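The wing, at (281,225), now lies along the slot. The panel and slot edges are upright in this view too, and the yaw fit gives 0.41 and 0.36 against a case yaw of about 0.415. Next I'll shut the fingers and move above the press spot.

servo_tool([
  [0,0,0,0,0],
  [-10,20,0,0,0.5],
  [-20,45,0,0,1],
  [-30,68,-5,0,1],
  [-37,84,-15,0,1],
  [-37.5,85,-30,0,1],
  [-37.5,85,-50,0,1],
  [-37.5,85,-70,0,1],
  [-37.5,85,-83,0,1],
  [-37.5,85,-90,0,1],
])

```text
clock: 7.9
position: [0.5723, 0.0787, 0.0892]
tool_rot: [-3.141, 0.003, 0.415]
force: [-0.0, 0.3, -0.5]
grip_width: -0.0
```

servo_tool([
  [0,0,0,0,1],
  [0,0,0,0,1],
  [0,0,0,0,1],
  [0,0,0,0,1],
  [0,0,0,0,1],
  [0,0,0,0,1],
  [0,0,0,0,1],
  [0,0,0,0,1],
  [0,0,0,0,1],
  [0,0,0,0,1],
])

```text
clock: 8.73
position: [0.5732, 0.079, 0.0913]
tool_rot: [-3.142, 0.0, 0.415]
force: [0.0, 0.7, -0.8]
grip_width: 0.0006
```

Run:
```python
from workcell import bot
import cv2
s=bot.observe();print({k:s[k] for k in('position','tool_rot','force','grip_width')})
cv2.imwrite("pics/s6.png",cv2.resize(bot.grab_frame("scene")[180:330,200:400],None,fx=4,fy=4,interpolation=cv2.INTER_CUBIC))
```

```text
{'position': array([0.5732493 , 0.07900621, 0.09131401]), 'tool_rot': array([-3.14155602e+00,  2.02464248e-05,  4.14812367e-01]), 'force': array([ 0.01806675,  0.65483584, -0.75685443]), 'grip_width': 0.0005892542741421913}
```

View pics/s6.png

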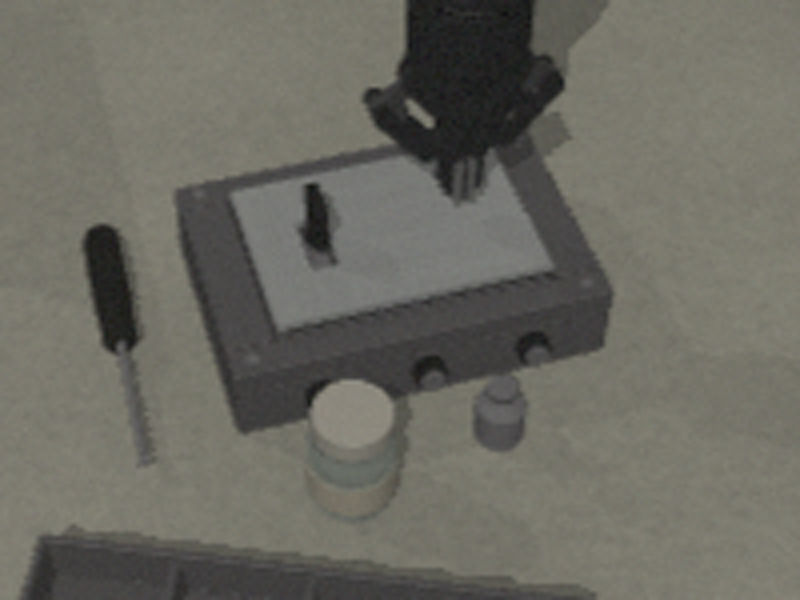

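The shut fingertips, at about (462,190) in the crop, hang over the plain half of the panel, and the wing at (317,218) lies along the slot. I'll go down gently.

servo_tool([
  [0,0,-6,0,1],
  [0,0,-12,0,1],
  [0,0,-16,0,1],
  [0,0,-18,0,1],
  [0,0,-19,0,1],
  [0,0,-20,0,1],
  [0,0,-21,0,1],
  [0,0,-22,0,1],
  [0,0,-23,0,1],
  [0,0,-24,0,1],
])

```text
clock: 9.62
position: [0.5734, 0.079, 0.0675]
tool_rot: [-3.142, -0.0, 0.415]
force: [-2.0, -1.1, 7.1]
grip_width: 0.0001
```

servo_tool([
  [0,0,-0.5,0,1],
  [0,0,-1,0,1],
  [0,0,-1.5,0,1],
  [0,0,-2,0,1],
  [0,0,-2,0,1],
  [0,0,-2,0,1],
  [0,0,-2,0,1],
  [0,0,-2,0,1],
  [0,0,-2,0,1],
  [0,0,-2,0,1],
])

```text
clock: 10.45
position: [0.5734, 0.0789, 0.0657]
tool_rot: [-3.141, -0.0, 0.415]
force: [-2.4, -0.7, 7.1]
grip_width: 0.0002
```

The panel has passed 2 mm of travel, so the fastener isn't blocking it. I'll carry on.

servo_tool([
  [0,0,-0.5,0,1],
  [0,0,-1,0,1],
  [0,0,-1.5,0,1],
  [0,0,-2,0,1],
  [0,0,-2.5,0,1],
  [0,0,-3,0,1],
  [0,0,-3.5,0,1],
  [0,0,-4,0,1],
  [0,0,-4,0,1],
  [0,0,-4,0,1],
])

```text
clock: 11.28
position: [0.5734, 0.079, 0.0618]
tool_rot: [-3.141, -0.001, 0.415]
force: [-3.8, 0.2, 10.6]
grip_width: 0.0002
```

servo_tool([
  [0,0,-0.3,0,1],
  [0,0,-0.6,0,1],
  [0,0,-0.9,0,1],
  [0,0,-1,0,1],
  [0,0,-1,0,1],
  [0,0,-1,0,1],
  [0,0,-1,0,1],
  [0,0,-1,0,1],
  [0,0,-1,0,1],
  [0,0,-1,0,1],
])

```text
clock: 12.12
position: [0.5734, 0.0789, 0.0609]
tool_rot: [-3.141, -0.0, 0.415]
force: [-2.7, -0.4, 10.8]
grip_width: -0.0
```

servo_tool([
  [0,0,-0.2,0,1],
  [0,0,-0.4,0,1],
  [0,0,-0.6,0,1],
  [0,0,-0.6,0,1],
  [0,0,-0.6,0,1],
  [0,0,-0.6,0,1],
  [0,0,-0.6,0,1],
  [0,0,-0.6,0,1],
  [0,0,-0.6,0,1],
  [0,0,-0.6,0,1],
])

```text
clock: 12.95
position: [0.5734, 0.079, 0.0603]
tool_rot: [-3.141, -0.001, 0.415]
force: [-3.9, -0.2, 12.0]
grip_width: -0.0003
```

servo_tool([
  [0,0,-0.1,0,1],
  [0,0,-0.2,0,1],
  [0,0,-0.3,0,1],
  [0,0,-0.3,0,1],
  [0,0,-0.3,0,1],
  [0,0,-0.3,0,1],
  [0,0,-0.3,0,1],
  [0,0,-0.3,0,1],
  [0,0,-0.3,0,1],
  [0,0,-0.3,0,1],
])

```text
clock: 13.78
position: [0.5734, 0.0789, 0.06]
tool_rot: [-3.141, -0.001, 0.415]
force: [-4.4, 0.0, 12.9]
grip_width: -0.0003
```

servo_tool([
  [0,0,-0.1,0,1],
  [0,0,-0.2,0,1],
  [0,0,-0.3,0,1],
  [0,0,-0.3,0,1],
  [0,0,-0.3,0,1],
  [0,0,-0.3,0,1],
  [0,0,-0.3,0,1],
  [0,0,-0.3,0,1],
  [0,0,-0.3,0,1],
  [0,0,-0.3,0,1],
])

```text
clock: 14.62
position: [0.5734, 0.079, 0.06]
tool_rot: [-3.141, -0.001, 0.415]
force: [-5.6, 0.7, 19.2]
grip_width: -0.0001
```

That's the hard stop: z held at 0.060 while the force jumped from 12.9 to 19.2 N. I'll ease off slightly, check and look.

servo_tool([
  [0,0,0.1,0,1],
  [0,0,0.1,0,1],
  [0,0,0.1,0,1],
  [0,0,0.1,0,1],
  [0,0,0.1,0,1],
  [0,0,0.1,0,1],
  [0,0,0.1,0,1],
  [0,0,0.1,0,1],
  [0,0,0.1,0,1],
  [0,0,0.1,0,1],
])

```text
clock: 15.45
position: [0.5734, 0.079, 0.06]
tool_rot: [-3.141, -0.001, 0.415]
force: [-5.6, 1.0, 16.4]
grip_width: 0.0
```

Run:
```python
from workcell import bot
import cv2
cv2.imwrite("pics/s7.png",cv2.resize(bot.grab_frame("scene")[180:330,200:400],None,fx=4,fy=4,interpolation=cv2.INTER_CUBIC))
cv2.imwrite("pics/w7.png",bot.grab_frame("wrist"))
for i in range(4):
    s=bot.observe();print(s['clock'],s['position'],s['force'])
    bot.grab_frame("top")
```

```text
15.55 [0.57338609 0.07894295 0.05996859] [-4.90572233  0.18946475 17.90914726]
15.6 [0.5733912  0.07894351 0.05997398] [-5.41895267e+00 -8.43250443e-03  1.64803128e+01]
15.65 [0.57343166 0.07892181 0.05998998] [-4.78158909  0.10002407 16.66857127]
15.7 [0.57346605 0.07897411 0.06002665] [-4.75879885  0.42203514 16.01730653]
```

View pics/s7.png

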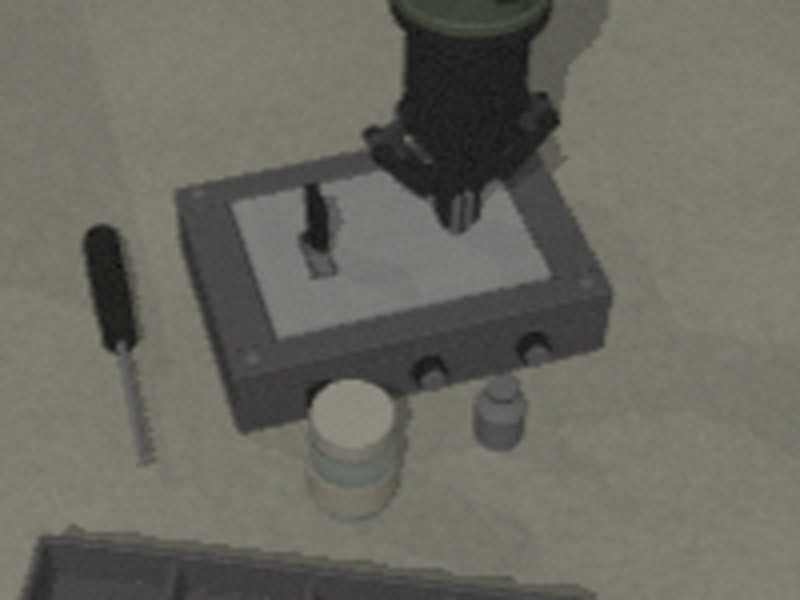

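View pics/w7.png

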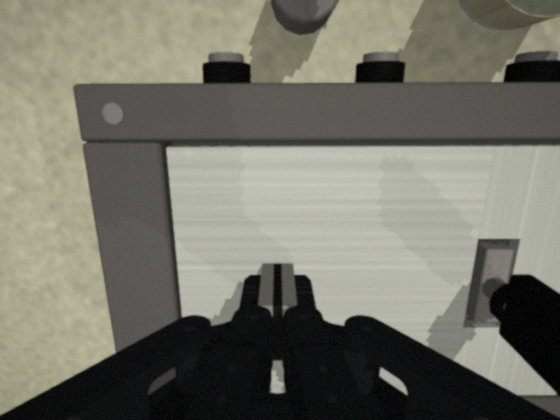

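The panel is flush: the dark step shadow along its edge at about (270–550, 280–335) is gone, and the wing at (317,220) lies along the slot. The force is holding at 16–18 N, so I'm handing in.

```bash
python3 -c "
from workcell import bot
print(bot.job_done());s=bot.observe();print(s['clock'],s['position'],s['force'])"
```

```text
the job is handed in; nothing more can be done
None
the job is handed in; nothing more can be done
```

I gripped the fastener's wing and turned it clockwise by about 0.88 rad until it lay along the slot. Then I let go, shut the fingers and pressed the panel down at the press spot to its hard stop. I handed in at about 15.7 s with the panel still held down.

**Last checks before handing in:**
- **Panel flush:** the tip was steady at z = 0.060, and the step shadow around the panel edge was gone in the picture.
- **Force:** the hold was 16–18 N, and the highest reading was 19.2 N, when it reached the stop. I read the force only at the end of each move, so a brief higher peak in between isn't ruled out.
- **Fastener aligned:** the pictures show the wing along the slot, and the panel went past the 2 mm where a crossed fastener would have blocked it. Two fits of the wing's direction disagreed a little: one was within 0.01 rad of the slot and the other about 0.05 off. Both are inside the 0.17 tolerance.
- **Other things on the bench:** I didn't touch any of them. In the last picture the jar, weight and driver had not moved; I didn't recheck the tub, tape, mouse and cup.

The scene and top cameras differed by about 5 mm on where the case was, so I used the wrist camera for the final positions.

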